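# Match the hinge leaves of a tool case

### The job

Slide the dark wooden case rail across the table, without lifting it, until its back face sits flush against the aluminium bench stop; then pick up the pale lid batten and bring its single brass knuckle between the rail's two knuckles so that the three holes line up for the pin. Finish while still holding the batten in the gripper in that position, hanging free and not resting or leaning on the rail. Leave the hinge pin, the maul and the jar alone.

Things in the scene. Friction and masses are not known exactly. Their poses are not given: they have to be found in the camera images.
- rail: Loose dark-wood case rail, 0.7 kg, 80 (x) x 150 (y) x 40 mm high, brass leaf 4 mm thick on top with two knuckles near the front edge (tops 72 mm up). Origin: centre of the underside; x points to the back face (away from the robot), y along its length. Front face (x = -40 mm) is plain, good to push on; slides with some 3 to 8 N. Home, its origin is at x = -60 mm in the stop's frame, axes parallel.
- rail_bore (a point): Midpoint between the rail's two brass knuckles, on their hole axis (along y): where the batten's knuckle centre must come. It is at x = -28, z = 60 mm on the rail; axes as the rail. Knuckles: 24 mm tubes, 12 mm holes, from 23 to 58 mm either side in y; the 46 mm gap is open above and in front, its floor 16 mm below the axis.
- rail_back (a point): Centre of the rail's back face, 20 mm up; its axes are those of the rail.
- stop: Fixed aluminium bench stop, bar 40 (x) x 220 (y) x 30 mm high. Origin: centre of its underside; x points away from the robot, y along the bar. Front face at x = -20 mm. The rail belongs against its middle, give or take 60 mm.
- stop_face (a point): Centre of the stop's front face, 15 mm up; its axes are those of the stop.
- leaf: Loose pale wooden lid batten, 0.2 kg, lying flat, 88 (x) x 40 (y) x 20 mm, brass leaf 60 x 32 x 3 mm on the knuckle end of its top (23 mm in all). Origin: centre of the underside; x points to the knuckle, y across. Parallel sides 40 mm apart, good to grip from above at the origin. Brass knuckle beyond the +x end.
- leaf_bore (a point): Centre of the hole (12 mm, along y) of the batten's knuckle, a tube of 24 mm diameter, 40 mm long (3 mm room each side in the rail's gap); at x = 57, z = 12 mm on the batten, axes as the batten.
- jar: Bystander: amber glass jar, 60 mm across, 75 mm high, standing. Origin: centre of the underside.
- maul: Bystander: stamping maul, white head down, dark handle up, 62 mm across, 190 mm high. Origin: centre of the underside.
- pin: Bystander: steel hinge pin, 8 mm thick, about 130 mm long along x, lying on its flat 50 mm cross-handle. Origin: on the table under the pin, near its middle.
Things that resemble listed ones, but are neither listed nor needed, are in the scene too. Of the things like the leaf, leave any that is purple or turquoise; of the rest the smaller one is meant.

How it is judged:
By the outcome, as a careful person would: the job done as asked, in the order asked, and still so for the second after the job is handed in, while the arm keeps its last pose, push and grip.
It also fails if it takes over 66 s, if anything falls off the work surface, if the arm or the gripper's body presses on something with over 40 N, if the wrist force passes 120 N, or if a joint passes its speed limit or range.

### The arm

A 6-joint arm with a two-finger parallel gripper is mounted at the origin on the work surface. World frame = base frame: x ahead of the robot, y to its left, z up, the work surface at z = 0. Lengths are in m, angles in rad, forces in N, time in s.
With the tool pointing down it reaches from about 0.425 to 0.95 m from the base axis. Payload 3.5 kg.
Tool frame: the origin (TCP) lies at the very end of the fingers, on their centre line; the grasp point (between the pads) lies 19 mm behind it; z points along the fingers, y is the direction in which the jaws open and shut (so a half turn about z gives the same grasp; the last joint's range is limited). The gripper opens to 85 mm and grips with 20 to 120 N. Pads are 22 mm wide; open, the fingers measure 114 mm over their backs; the gripper's body (76 mm by 85 mm) begins 54 mm behind the grasp point. The pads swing forward as they close: fully open they stand 13 mm farther back than shut.
Start: joints at [1.003, 0.286, 1.577, -0, 1.279, -0.15], TCP at [0.274, 0.617, 0.231] pointing down, gripper open.
Joint ranges: [-2.77, 2.77], [-0.9, 2.22], [0.21, 2.48], [-1.53, 4.67], [0.24, 2.81], [-2.84, 2.84]. Speed limits (rad/s): [2.79, 2.79, 3.14, 3.14, 3.14, 3.14].

### API

Orientations are given as a unit quaternion [x, y, z, w].
In Python, from plant import get_state, vision, ctrl, cut_out gives the robot as it stands.
- The arm moves only by the tool jog_arm, never from a script. Its argument "commands" is text: rows parted by semicolons, each of 6 numbers parted by spaces: the shift along the world's x, y, z in m, then the turn, a rotation vector about the world's x, y, z in rad. A call has 1 to 20 rows; each row is the pose to reach, as a shift and turn from the pose commanded when the call began; what a row does not reach only later rows make up. A row lasts 1/8 s, in which the tool goes at most 62.5 mm and 10.7 degrees, less where a joint would pass 70% of its speed; a pose out of reach is approached as far as the arm can. A call with a gripper value outside its range is refused whole. "gripper" is the opening in per cent of the stroke, from 0 (shut) to 100 (fully open), set as the call begins (left out, the last holds). The fingers move at their own pace and stop on an object; "grip_force" is the grip in N (left out, the last holds). Time passes only in rows, so rows that repeat a pose let the fingers close. It gives the time, the measured TCP pose, the force and the opening at its end, in the units of the state.
- get_state(): the state, without advancing time (a new reading comes with each control period).
- vision.read_camera(name): name is "scene" or "side" or "wrist"; returns a dict with "frame" (400x640x3 uint8, red, green, blue), "z_map" (400x640 float32, m along the optical axis (not along the pixel's ray), 0 where there is no reading), "fx", "fy", "cx", "cy" (pixels), "D" ([k1, k2, p1, p2, k3] as OpenCV has them; the pictures are not rectified), "R" (3x3) and "t" (3): a world point X has camera coordinates R X + t. Camera axes: x right, y down, z forward; pixel columns grow to the right and rows downward; lengths in m; the calibration is good to about 2 mm. A picture is of the moment at which its call begins.
- ctrl.sign_off(): hands the job in, once; it reports no verdict.
Trained networks look in the newest picture that a camera, given by its name, has taken for a name from the list of things; names that differ only in an ending like _2 or _b are one class to them, and where a whole thing is asked for, a point or a joint stands for the part that bears it (a point fixed in the world has none). Each returns a list of dicts, best first, with "conf" (0 to 1); they miss things now and then, are a little off and sometimes report something else, mostly with a low value. They report only what shows in the picture. A call takes as long as a camera call. They do not tell look-alikes from the thing itself.
- cut_out(camera, query): "pixels" (400x640 bool, what is visible of it) and "box" ([centre column, centre row, width, height] in pixels, round what is visible of it).
The state is a dict: "time": time; "qpos": joint angles; "dq": joint speeds; "joint_efforts": joint torques, N m; "eef_pos": TCP position; "tcp_rot": TCP orientation; "contact_force": force on the tool from outside, world axes, zero at the start; "wrist_torque": the same for the moment, N m; "opening": opening from 0.0 (shut) to 1.0 (fully open).
Only numpy, scipy, OpenCV 4.12 (cv2) and the standard library are available. Lean on these libraries where they do the work, as an engineer would, in place of code of your own. Each camera call takes 0.05 s, during which the arm holds its last target.

## Working session

There is one attempt and no reset: what is moved stays moved. The work goes in short steps, Python scripts to look and compute and a tool call to move; the robot and the scene stay as the last step left them, time stands still between calls to the robot, and variables do not carry over. Pictures are saved under pics/ and viewed, and the job is handed in when it is done.

Besides the shell and the picture viewer there is one more tool, called after "Call:" by a JSON object that holds its "api" and its "payload". jog_arm: Moves the arm, as the interface text tells. Its arguments: {"type":"object","properties":{"commands":{"type":"string"},"gripper":{"type":"number"},"grip_force":{"type":"number"}},"required":["commands"]}

```bash
mkdir -p pics; ls; cat > h.py <<'E'
import numpy as np, cv2
from plant import get_state, vision, ctrl, cut_out
def cam(n,save=None):
    c=vision.read_camera(n)
    if save: cv2.imwrite(f'pics/{save}.png',c['frame'][:,:,::-1])
    return c
def world(c,mask=None,uv=None):
    if uv is None:
        v,u=np.nonzero(mask&(c['z_map']>0)); uv=np.stack([u,v],1)
    uv=np.asarray(uv)
    z=c['z_map'][uv[:,1].astype(int),uv[:,0].astype(int)]
    K=np.array([[c['fx'],0,c['cx']],[0,c['fy'],c['cy']],[0,0,1]])
    n=cv2.undistortPoints(uv.astype(float).reshape(-1,1,2),K,np.array(c['D'])).reshape(-1,2)
    P=np.c_[n*z[:,None],z]
    return (P-c['t'])@c['R']
E
python3 - <<'E'
from h import *
print(get_state())
for n in ['scene','side','wrist']:
    c=cam(n,n+'0'); print(n,-c['R'].T@c['t'],c['R'][2])
    for q in ['rail','leaf','stop','jar','maul','pin']:
        for d in cut_out(n,q):
            P=world(c,d['pixels'])
            print(q,round(d['conf'],2),np.round(d['box']),d['pixels'].sum(),np.round(np.median(P,0),3) if len(P) else None)
E
```

```text
pics
{'time': 0.0, 'qpos': array([ 1.00298655e+00,  2.87194036e-01,  1.57819554e+00, -2.21319993e-05,
        1.27860930e+00, -1.50005032e-01]), 'dq': array([ 2.27927194e-05, -7.70736936e-04,  5.99893083e-05, -8.47531631e-05,
       -1.26624875e-03, -1.13832770e-03]), 'joint_efforts': array([-4.86613080e-04, -4.05989707e+01, -2.92619258e+01, -2.58078717e-04,
        5.74844235e-03, -2.04865501e-06]), 'eef_pos': array([0.2735021 , 0.61637642, 0.22991823]), 'tcp_rot': array([ 2.07382982e-01,  9.78259092e-01, -1.13017138e-03, -4.12676485e-04]), 'contact_force': array([-0.79222521, -0.24769886, -0.03137996]), 'wrist_torque': array([-0.02279546, -0.00919546, -0.01740108]), 'opening': 1.003822665353236}
scene [1.3562209  0.35091593 0.64453538] [-0.79593336 -0.30358319 -0.52376267]
rail 0.91 [273. 219.  62.  42.] 1865 [ 0.559 -0.074  0.041]
leaf 0.95 [435. 258.  43.  30.] 681 [0.54  0.329 0.021]
leaf 0.91 [380. 226.  49.  34.] 905 [0.482 0.177 0.026]
leaf 0.89 [481. 231.  44.  17.] 630 [0.389 0.427 0.02 ]
leaf 0.59 [411. 196.  27.  32.] 674 [0.301 0.227 0.029]
stop 0.72 [261. 259.  96.  38.
[... 346 characters left out ...]
il 0.56 [355. 219.  62.  50.] 1852 [ 0.511 -0.12   0.04 ]
leaf 0.94 [280. 187.  49.  20.] 820 [0.458 0.159 0.025]
leaf 0.93 [273. 164.  31.  12.] 394 [0.519 0.318 0.019]
leaf 0.9 [211. 198.  61.  33.] 958 [0.262 0.201 0.027]
leaf 0.63 [391. 201.  66.  42.] 1187 [ 0.669 -0.078  0.028]
leaf 0.6 [221. 164.  26.  13.] 299 [0.367 0.406 0.02 ]
maul 0.66 [466. 213.  26.  76.] 1303 [ 0.701 -0.3    0.075]
pin 0.66 [321. 165.  18.   8.] 52 [0.663 0.274 0.006]
pin 0.53 [275. 163.  37.  11.] 389 [0.519 0.316 0.019]
wrist [0.20405917 0.64854055 0.37368594] [ 0.27152775 -0.11963854 -0.9549656 ]
leaf 0.79 [236. 298.  42.  58.] 1230 [0.368 0.468 0.022]
leaf 0.7 [ 41. 298.  75. 128.] 4725 [0.286 0.249 0.027]
```

View pics/scene0.png

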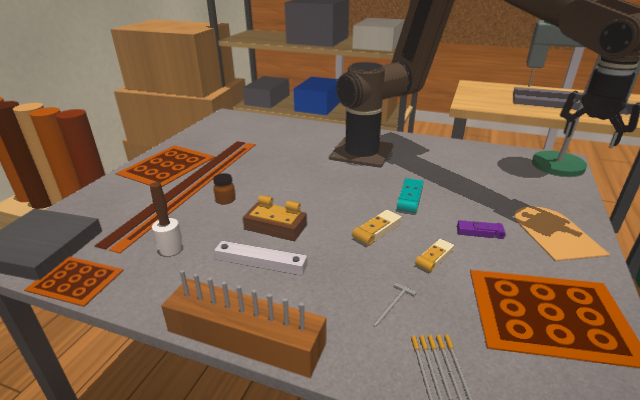

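View pics/side0.png

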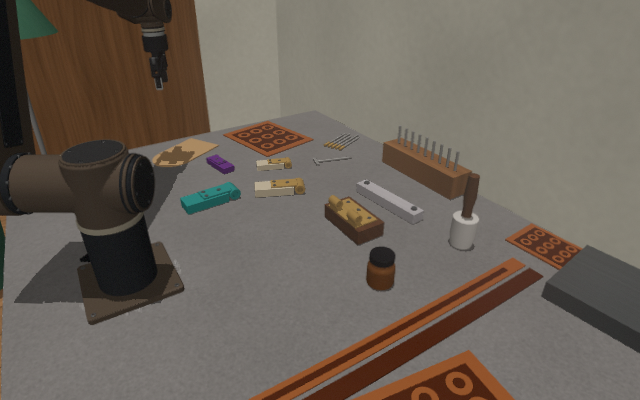

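View pics/wrist0.png

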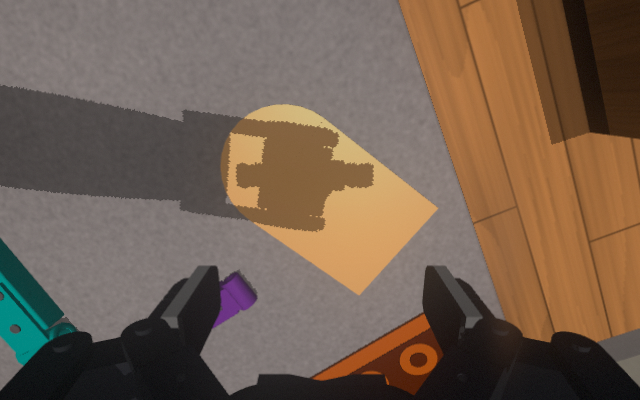

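The small pale batten is at scene (435,256), next to a larger pale look-alike at (378,226). The rail is at (275,218) and the stop at (261,257). Next I'll measure poses.

```bash
cat >> h.py <<'E'
def rect(P,zlo,zhi):
    Q=P[(P[:,2]>zlo)&(P[:,2]<zhi)]
    # drop outliers
    from scipy.spatial import cKDTree
    t=cKDTree(Q[:,:2]); n=np.array([len(x) for x in t.query_ball_point(Q[:,:2],0.006)])
    Q=Q[n>4]
    r=cv2.minAreaRect((Q[:,:2]*1000).astype(np.float32))
    (cx,cy),(w,h),a=r
    if w<h: w,h,a=h,w,a+90
    a=(a+90)%180-90
    return f"c=({cx:.1f},{cy:.1f}) long={w:.1f} short={h:.1f} longdir={a:.1f}deg n={len(Q)} z={np.median(Q[:,2]):.4f}"
E
python3 - <<'E'
from h import *
for n in ['scene','side']:
    c=cam(n)
    H,W=c['z_map'].shape
    for name,box in (dict(rail=(242,198,308,242),stop=(212,240,310,275),leafS=(414,240,458,275),leafB=(350,208,404,246),pin=(370,280,420,330)) if n=='scene' else dict(rail=(322,192,386,243),stop=(354,176,424,222),leafS=(254,156,294,174),leafB=(252,177,307,198))).items():
        m=np.zeros((H,W),bool); m[box[1]:box[3],box[0]:box[2]]=1
        P=world(c,m)
        print(n,name,rect(P,.012,.085))
        lo={'rail':.036,'stop':.026,'leafS':.016,'leafB':.016,'pin':.003}[name]
        print('   top',rect(P,lo,lo+.016), 'zmax',np.round(np.percentile(P[:,2],[5,99]),3))
    c2=c['frame']
    if n=='scene': cv2.imwrite('pics/crop1.png',cv2.resize(c2[180:340,210:470,::-1],None,fx=3,fy=3,interpolation=cv2.INTER_CUBIC))
E
```

```text
scene rail c=(542.5,-85.1) long=151.1 short=82.6 longdir=89.6deg n=1705 z=0.0419
   top c=(542.1,-84.6) long=148.1 short=81.6 longdir=88.7deg n=1005 z=0.0432 zmax [-0.001  0.071]
scene stop c=(684.4,-55.4) long=222.6 short=43.7 longdir=-85.0deg n=1537 z=0.0295
   top c=(684.4,-55.5) long=221.7 short=43.7 longdir=-85.0deg n=1103 z=0.0302 zmax [-0.001  0.034]
scene leafS c=(527.4,328.9) long=116.4 short=40.8 longdir=-22.2deg n=579 z=0.0218
   top c=(526.6,328.9) long=114.8 short=40.1 longdir=-22.2deg n=522 z=0.0223 zmax [-0.001  0.025]
scene leafB c=(445.1,183.4) long=194.1 short=52.5 longdir=-24.3deg n=796 z=0.0269
   top c=(466.4,173.5) long=146.7 short=52.4 longdir=-24.5deg n=721 z=0.0273 zmax [-0.001  0.032]
scene pin c=(0.0,0.0) long=0.0 short=0.0 longdir=0.0deg n=0 z=nan
   top c=(711.8,257.6) long=135.0 short=49.1 longdir=-27.2deg n=293 z=0.0077 zmax [-0.001  0.01 ]
side rail c=(587.6,-82.2) long=210.8 short=161.2 longdir=9.4deg n=1718 z=0.0407
   top c=(535.6,-90.7) long=150.6 short=81.5 longdir=89.2deg n=826 z=0.0434 zmax [-0.001  0.072]
side stop c=(676.3,-76.0) long=343.9 short=196.3 longdir=49.6deg n=1255 z=0.0303
   top c=(645.0,-57.3) long=214.3 short=146.5 longdir=82.4deg n=658 z=0.0305 zmax [-0.001  0.069]
side leafS c=(520.3,322.1) long=107.1 short=40.9 longdir=-24.3deg n=181 z=0.0205
   top c=(520.3,322.1) long=107.1 short=40.9 longdir=-24.3deg n=134 z=0.0217 zmax [-0.001  0.025]
side leafB c=(461.1,167.6) long=144.4 short=54.4 longdir=-23.9deg n=564 z=0.0262
   top c=(461.4,167.4) long=143.8 short=54.0 longdir=-24.3deg n=492 z=0.0266 zmax [-0.001  0.032]
  return _methods._mean(a, axis=axis, dtype=dtype,
  ret = ret.dtype.type(ret / rcount)
```

View pics/crop1.png

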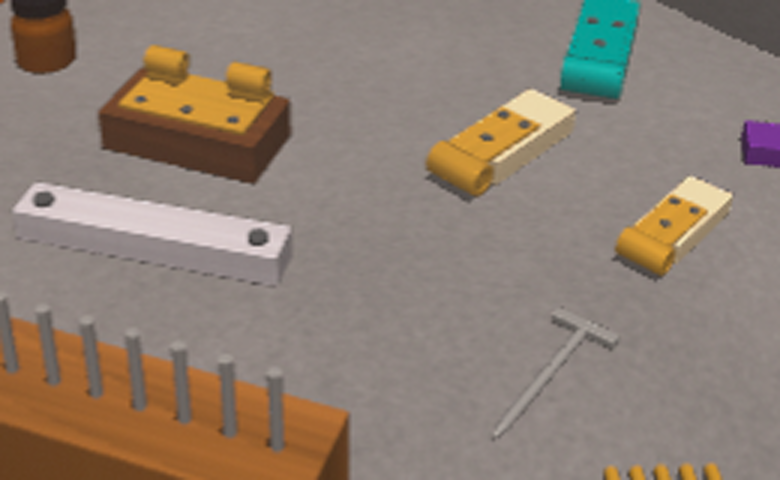

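Call:
{"api": "jog_arm", "payload": {"commands": "0.02 -0.05 0.03 0 0 0.05; 0.256 -0.686 0.05 0 0 0.506; 0.256 -0.686 0.05 0 0 0.506; 0.256 -0.686 0.05 0 0 0.506; 0.256 -0.686 0.05 0 0 0.506; 0.256 -0.686 0.05 0 0 0.506; 0.256 -0.686 0.05 0 0 0.506; 0.256 -0.686 0.05 0 0 0.506; 0.256 -0.686 0.05 0 0 0.506; 0.256 -0.686 0.05 0 0 0.506; 0.256 -0.686 0.05 0 0 0.506; 0.256 -0.686 0.05 0 0 0.506; 0.256 -0.686 0.05 0 0 0.506; 0.256 -0.686 0.05 0 0 0.506; 0.256 -0.686 0.05 0 0 0.506; 0.256 -0.686 0.05 0 0 0.506", "gripper": 60}}

```text
time: 3.15
eef_pos: [0.5296, -0.0677, 0.2815]
tcp_rot: [-0.045, 0.999, 0.0, 0.0]
contact_force: [0.6, -0.2, 0.3]
opening: 0.602
```

```bash
python3 - <<'E'
from h import *
s=get_state(); print(s['time'],s['eef_pos'],s['tcp_rot'],s['qpos'],s['opening'])
c=cam('wrist','wrist1'); print(c['fx'],c['D'])
for q in ['rail','stop']:
    for d in cut_out('wrist',q):
        P=world(c,d['pixels']); print(q,round(d['conf'],2),d['box'])
        lo={'rail':.036,'stop':.026}[q]
        print(rect(P,.01,.085)); print(rect(P,lo,lo+.016))
E
```

```text
3.15 [ 0.52959353 -0.06774993  0.2814524 ] [-4.50694474e-02  9.98983851e-01  5.70754025e-06  1.04059843e-04] [-3.17403966e-01 -6.36925575e-02  1.86643372e+00  8.68012532e-05
  1.33866094e+00 -1.97838969e+00] 0.6024287456728005
348.56152102378826 [0.01077324 0.         0.         0.         0.        ]
rail 0.64 [306.3, 168.4, 141.6, 84.9]
c=(536.5,-86.2) long=150.3 short=80.4 longdir=89.3deg n=9607 z=0.0434
c=(536.5,-86.2) long=150.3 short=80.4 longdir=89.3deg n=7687 z=0.0431
stop 0.96 [319.4, 276.5, 166.3, 39.3]
c=(680.9,-71.1) long=186.3 short=41.2 longdir=-85.2deg n=3962 z=0.0295
c=(679.4,-52.6) long=145.7 short=41.2 longdir=-85.2deg n=3276 z=0.0297
```

View pics/wrist1.png

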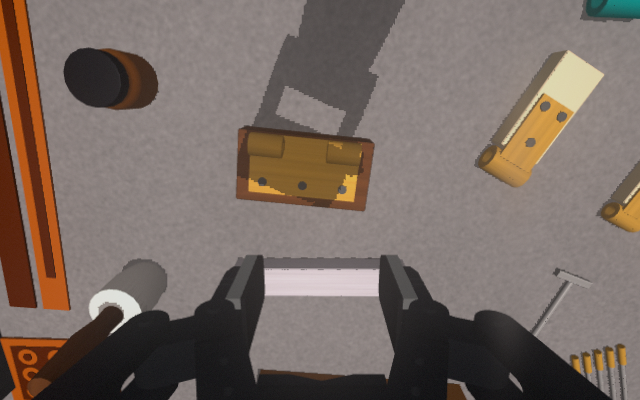

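Wrist view: the rail is clear of obstacles at pixels (305,168), and the stop lies behind the fingers. The rail's yaw is about -0.7° and the stop's about +4.8°. The push direction needs to be along the stop's x axis, about 85 mm.

Call:
{"api": "jog_arm", "payload": {"commands": "-0.04 -0.012 -0.03 0 0 0; -0.073 -0.024 -0.07 0 0 0; -0.073 -0.024 -0.12 0 0 0; -0.073 -0.024 -0.17 0 0 0; -0.073 -0.024 -0.21 0 0 0; -0.073 -0.024 -0.245 0 0 0; -0.073 -0.024 -0.265 0 0 0; -0.073 -0.024 -0.27 0 0 0; -0.073 -0.024 -0.27 0 0 0; -0.073 -0.024 -0.27 0 0 0", "gripper": 75}}

```text
time: 4.55
eef_pos: [0.4579, -0.0934, 0.0126]
tcp_rot: [-0.044, 0.999, -0.001, 0.001]
contact_force: [-0.3, -0.4, 0.7]
opening: 0.748
```

```bash
python3 - <<'E'
from h import *
s=get_state(); print(s['time'],s['eef_pos'],s['tcp_rot'],s['opening'],s['contact_force'])
c=cam('side','side2')
cv2.imwrite('pics/side2c.png',cv2.resize(c['frame'][140:290,250:450,::-1],None,fx=4,fy=4))
E
```

```text
4.55 [ 0.45788156 -0.09343583  0.01255311] [-4.41873987e-02  9.99022443e-01 -5.75506591e-04  1.14033905e-03] 0.7479186799877252 [-0.28376505 -0.44707022  0.68788205]
```

View pics/side2c.png

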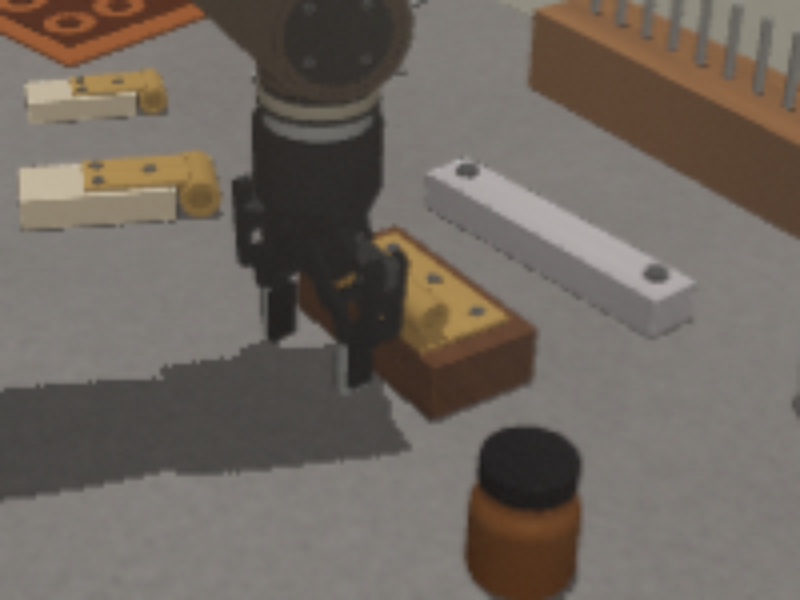

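The fingers are down behind the plain front face and clear of the knuckles. Pushing.

Call:
{"api": "jog_arm", "payload": {"commands": "0.01 0.001 -0.002 0 0 0; 0.018 0.0015 -0.002 0 0 0; 0.024 0.002 -0.002 0 0 0; 0.03 0.0025 -0.002 0 0 0; 0.036 0.003 -0.002 0 0 0; 0.042 0.0035 -0.002 0 0 0; 0.048 0.004 -0.002 0 0 0; 0.054 0.0045 -0.002 0 0 0; 0.06 0.005 -0.002 0 0 0; 0.066 0.0055 -0.002 0 0 0; 0.072 0.006 -0.002 0 0 0; 0.078 0.0065 -0.002 0 0 0; 0.084 0.007 -0.002 0 0 0; 0.089 0.0075 -0.002 0 0 0; 0.094 0.008 -0.002 0 0 0; 0.098 0.008 -0.002 0 0 0; 0.102 0.0085 -0.002 0 0 0; 0.102 0.0085 -0.002 0 0 0"}}

```text
time: 6.85
eef_pos: [0.5596, -0.0846, 0.0096]
tcp_rot: [-0.044, 0.999, -0.0, 0.001]
contact_force: [-1.8, -0.7, 0.2]
opening: 0.751
```

```bash
python3 - <<'E'
from h import *
s=get_state(); print(s['time'],s['eef_pos'],s['tcp_rot'],s['opening'],s['contact_force'])
c=cam('scene','scene3')
cv2.imwrite('pics/scene3c.png',cv2.resize(c['frame'][150:300,190:390,::-1],None,fx=4,fy=4,interpolation=cv2.INTER_CUBIC))
E
```

```text
6.85 [ 0.55964313 -0.08463937  0.00960135] [-4.40521280e-02  9.99028915e-01 -1.63710512e-04  7.80862897e-04] 0.751089305395501 [-1.77864092 -0.70291485  0.23336663]
```

View pics/scene3c.png

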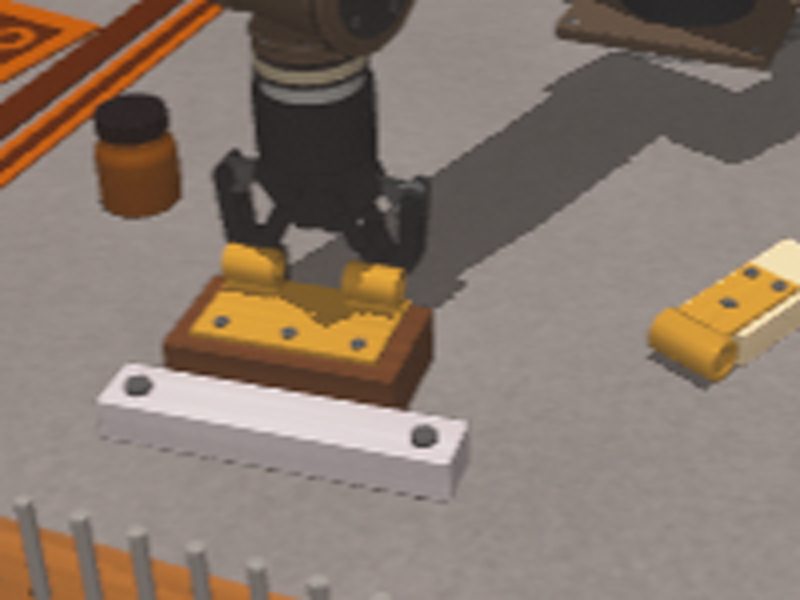

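The rail has squared up, with a small gap left. Creeping in while I watch the force.

Call:
{"api": "jog_arm", "payload": {"commands": "0.002 0.0002 0 0 0 0; 0.004 0.0003 0 0 0 0; 0.006 0.0005 0 0 0 0; 0.008 0.0007 0 0 0 0; 0.008 0.0007 0 0 0 0"}}

```text
time: 7.52
eef_pos: [0.5669, -0.084, 0.0097]
tcp_rot: [-0.044, 0.999, -0.0, 0.0]
contact_force: [-4.8, -1.0, 1.2]
opening: 0.747
```

Call:
{"api": "jog_arm", "payload": {"commands": "0.0015 0.0001 0 0 0 0; 0.003 0.0002 0 0 0 0; 0.003 0.0002 0 0 0 0"}}

```text
time: 7.9
eef_pos: [0.5697, -0.0837, 0.0095]
tcp_rot: [-0.044, 0.999, 0.0, -0.0]
contact_force: [-4.3, 0.4, 2.2]
opening: 0.752
```

Call:
{"api": "jog_arm", "payload": {"commands": "0.001 0.0001 0 0 0 0; 0.002 0.0002 0 0 0 0; 0.002 0.0002 0 0 0 0"}}

```text
time: 8.28
eef_pos: [0.5696, -0.0831, 0.0087]
tcp_rot: [-0.044, 0.999, 0.001, -0.003]
contact_force: [-10.4, 0.2, 3.2]
opening: 0.751
```

Call:
{"api": "jog_arm", "payload": {"commands": "0.001 0.0001 0 0 0 0; 0.002 0.0002 0 0 0 0; 0.002 0.0002 0 0 0 0"}}

```text
time: 8.65
eef_pos: [0.5693, -0.0826, 0.0078]
tcp_rot: [-0.044, 0.999, 0.001, -0.006]
contact_force: [-14.8, -1.3, 5.1]
opening: 0.748
```

Call:
{"api": "jog_arm", "payload": {"commands": "0.001 0.0001 0 0 0 0; 0.002 0.0002 0 0 0 0; 0.002 0.0002 0 0 0 0"}}

```text
time: 9.02
eef_pos: [0.5689, -0.0823, 0.0071]
tcp_rot: [-0.044, 0.999, 0.002, -0.009]
contact_force: [-21.5, -2.2, 8.7]
opening: 0.75
```

```bash
python3 - <<'E'
from h import *
c=cam('scene','scene4')
cv2.imwrite('pics/scene4c.png',cv2.resize(c['frame'][190:290,200:320,::-1],None,fx=6,fy=6,interpolation=cv2.INTER_CUBIC))
E
```

```text
(no output)
```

View pics/scene4c.png

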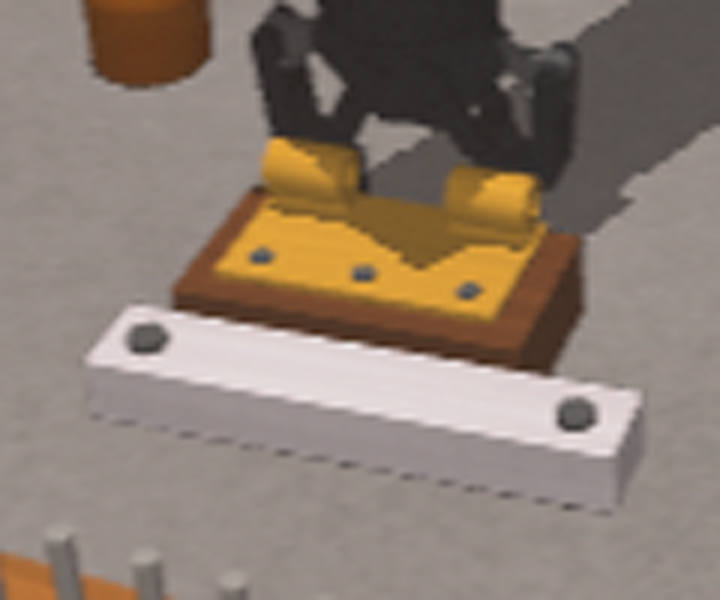

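Call:
{"api": "jog_arm", "payload": {"commands": "-0.01 -0.001 0.002 0 0 0; -0.03 -0.003 0.004 0 0 0; -0.05 -0.004 0.005 0 0 0; -0.06 -0.005 0.04 0 0 0; -0.06 -0.005 0.09 0 0 0; -0.05 -0.005 0.14 0 0 0; -0.02 -0.005 0.19 0 0 0; 0.01 -0.005 0.24 0 0 0; 0.02 -0.005 0.27 0 0 0; 0.02 -0.005 0.27 0 0 0; 0.02 -0.005 0.27 0 0 0", "gripper": 100}}

```text
time: 10.45
eef_pos: [0.5954, -0.0878, 0.278]
tcp_rot: [-0.044, 0.999, 0.0, -0.0]
contact_force: [0.7, 0.5, -0.0]
opening: 0.999
```

```bash
python3 - <<'E'
from h import *
s=get_state(); print(s['time'],s['eef_pos'],s['tcp_rot'],s['qpos'],s['contact_force'])
c=cam('wrist','wrist5')
for q in ['rail','stop']:
    for d in cut_out('wrist',q):
        P=world(c,d['pixels']); print(q,round(d['conf'],2),d['box'])
        lo={'rail':.036,'stop':.026}[q]
        print(rect(P,.01,.085)); print(rect(P,lo,lo+.016 if q=='rail' else .034))
        if q=='rail': print('knuckles',rect(P,.06,.08))
c=cam('scene')
for q in ['rail','stop']:
    for d in cut_out('scene',q):
        P=world(c,d['pixels']); print(q,round(d['conf'],2),d['box'])
        lo={'rail':.036,'stop':.026}[q]
        print(rect(P,.01,.085)); print(rect(P,lo,lo+.016 if q=='rail' else .034))
E
```

```text
10.45 [ 0.59537969 -0.08784444  0.27801342] [-4.41431517e-02  9.99025147e-01  2.35217571e-04 -2.87449510e-04] [-3.15039033e-01  9.42579835e-02  1.71277734e+00  2.45089026e-04
  1.33526092e+00 -1.97420765e+00] [ 0.68311695  0.49628899 -0.00513574]
rail 0.87 [329.5, 187.8, 137.7, 76.9]
c=(621.7,-76.3) long=150.1 short=81.0 longdir=-85.3deg n=9430 z=0.0434
c=(621.8,-76.3) long=150.1 short=80.4 longdir=-85.3deg n=7435 z=0.0431
knuckles c=(593.1,-78.7) long=115.6 short=21.8 longdir=-84.9deg n=1483 z=0.0698
rail 0.26 [125.2, 26.4, 98.8, 52.9]
c=(468.0,-283.5) long=56.7 short=37.2 longdir=-69.3deg n=3429 z=0.0716
c=(472.6,-276.5) long=56.7 short=21.5 longdir=-50.1deg n=722 z=0.0462
knuckles c=(470.1,-287.0) long=53.6 short=28.5 longdir=-81.4deg n=2001 z=0.0744
stop 0.69 [340.6, 232.2, 182.4, 36.5]
c=(678.9,-55.6) long=219.4 short=42.0 longdir=-85.2deg n=5297 z=0.0298
c=(679.8,-55.6) long=219.4 short=39.6 longdir=-85.0deg n=4991 z=0.0298
rail 0.76 [262.1, 233.3, 67.1, 37.7]
c=(627.3,-75.2) long=151.3 short=82.2 longdir=-83.8deg n=1695 z=0.0435
c=(627.3,-75.1) long=150.1 short=80.2 longdir=-84.6deg n=1213 z=0.0433
stop 0.86 [261.6, 257.0, 100.0, 37.6]
c=(684.4,-55.5) long=222.1 short=43.0 longdir=-85.0deg n=1586 z=0.0296
c=(684.3,-55.6) long=221.9 short=42.7 longdir=-85.2deg n=1062 z=0.0302
```

View pics/wrist5.png

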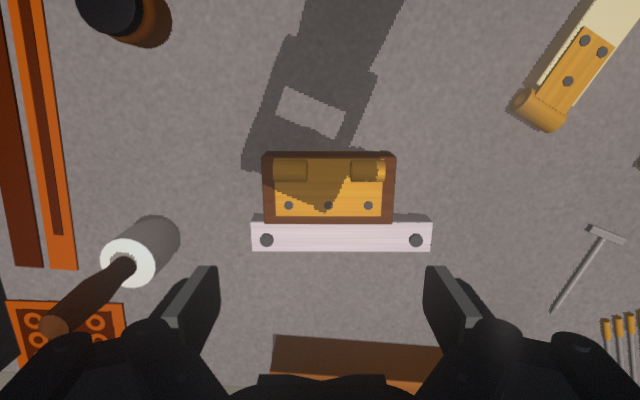

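The rail is flush: parallel to within 0.3°, with the origin 59.6 mm from the stop against 60 nominal. In the wrist view the rail at (328,188) touches the stop at (340,235) with no gap. Next, the small batten.

Call:
{"api": "jog_arm", "payload": {"commands": "-0.01 0.05 0 0 0 -0.05; -0.02 0.11 -0.01 0 0 -0.15; -0.035 0.17 -0.02 0 0 -0.25; -0.05 0.23 -0.03 0 0 -0.35; -0.06 0.29 -0.04 0 0 -0.45; -0.07 0.35 -0.05 0 0 -0.475; -0.086 0.4 -0.06 0 0 -0.475; -0.086 0.418 -0.06 0 0 -0.475; -0.086 0.418 -0.06 0 0 -0.475; -0.086 0.418 -0.06 0 0 -0.475"}}

```text
time: 12.0
eef_pos: [0.5107, 0.3287, 0.2197]
tcp_rot: [0.193, 0.981, -0.0, 0.0]
contact_force: [0.4, -0.5, -0.3]
opening: 0.997
```

```bash
python3 - <<'E'
from h import *
s=get_state(); print(s['time'],s['eef_pos'],s['tcp_rot'],s['qpos'],s['contact_force'])
c=cam('wrist','wrist6')
for d in cut_out('wrist','leaf'):
        P=world(c,d['pixels']); print(round(d['conf'],2),d['box'])
        print(rect(P,.008,.085)); print(rect(P,.016,.03))
E
```

```text
12.0 [0.51067449 0.32871143 0.21968408] [ 1.92890948e-01  9.81220118e-01 -1.26726435e-04  3.81481462e-04] [ 4.05273174e-01  1.48565753e-01  1.76053084e+00 -6.78235483e-04
  1.23200914e+00 -7.77082716e-01] [ 0.40413094 -0.50557019 -0.28503954]
0.85 [326.3, 182.1, 41.8, 107.8]
c=(522.6,329.6) long=113.0 short=39.6 longdir=-21.8deg n=4162 z=0.0216
c=(522.7,329.6) long=112.8 short=39.6 longdir=-21.8deg n=4128 z=0.0217
0.84 [347.4, 25.6, 98.4, 51.1]
c=(377.3,407.4) long=74.9 short=40.4 longdir=-80.1deg n=2543 z=0.0199
c=(377.4,406.4) long=72.8 short=40.4 longdir=-80.0deg n=2436 z=0.0199
0.8 [129.6, 33.5, 93.5, 66.9]
c=(321.3,227.2) long=58.9 short=57.2 longdir=2.5deg n=4335 z=0.0313
c=(321.3,227.1) long=58.9 short=57.2 longdir=2.6deg n=1241 z=0.0260
0.57 [158.5, 183.7, 79.0, 142.5]
c=(461.0,174.1) long=143.7 short=52.5 longdir=-24.2deg n=8026 z=0.0263
c=(461.0,174.1) long=143.7 short=52.5 longdir=-24.2deg n=7018 z=0.0262
```

View pics/wrist6.png

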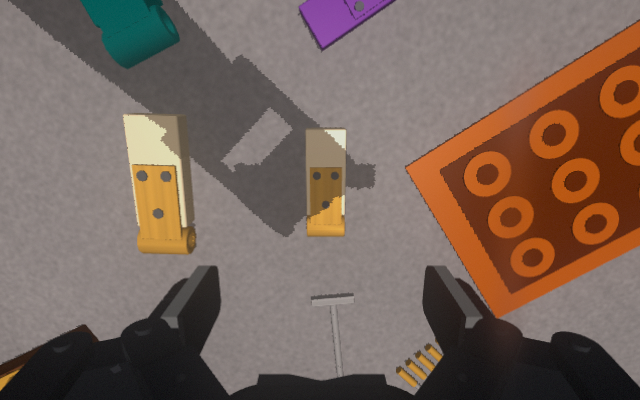

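The small batten is at (326,182), in line with the jaws. The large one at (160,185) is well clear. Descending.

Call:
{"api": "jog_arm", "payload": {"commands": "0.0005 0.0055 -0.05 0 0 0.008; 0.0005 0.0055 -0.1 0 0 0.008; 0.0005 0.0055 -0.145 0 0 0.008; 0.0005 0.0055 -0.18 0 0 0.008; 0.0005 0.0055 -0.2 0 0 0.008; 0.0005 0.0055 -0.21 0 0 0.008; 0.0005 0.0055 -0.218 0 0 0.008; 0.0005 0.0055 -0.218 0 0 0.008; 0.0005 0.0055 -0.218 0 0 0.008", "gripper": 70}}

```text
time: 13.22
eef_pos: [0.5111, 0.3359, 0.0025]
tcp_rot: [0.188, 0.982, 0.001, 0.001]
contact_force: [-0.4, -0.1, 0.1]
opening: 0.701
```

Call:
{"api": "jog_arm", "payload": {"commands": "0 0 0 0 0 0; 0 0 0 0 0 0; 0 0 0 0 0 0; 0 0 0 0 0 0; 0 0 0 0 0 0; 0 0 0 0 0 0", "gripper": 30, "grip_force": 60}}

```text
time: 13.98
eef_pos: [0.5111, 0.3359, 0.0025]
tcp_rot: [0.188, 0.982, 0.001, 0.001]
contact_force: [-0.6, 0.8, 6.1]
opening: 0.452
```

Call:
{"api": "jog_arm", "payload": {"commands": "0 0 0.01 0 0 0; 0 0 0.03 0 0 0; 0 0 0.06 0 0 0; 0 0 0.1 0 0 0; 0 0 0.14 0 0 0; 0 0 0.17 0 0 0; 0 0 0.18 0 0 0; 0 0 0.18 0 0 0; 0 0 0.18 0 0 0"}}

```text
time: 15.1
eef_pos: [0.5093, 0.3349, 0.1793]
tcp_rot: [0.188, 0.982, -0.001, -0.001]
contact_force: [-1.1, -0.5, -1.8]
opening: 0.451
```

```bash
python3 - <<'E'
from h import *
s=get_state(); print(s['time'],s['eef_pos'],s['tcp_rot'],s['qpos'],s['contact_force'],s['opening'])
for n in ['side','scene','wrist']: cam(n,n+'7')
im=cv2.imread('pics/side7.png'); cv2.imwrite('pics/side7c.png',cv2.resize(im[50:180,200:360],None,fx=4,fy=4))
E
```

```text
15.1 [0.50925295 0.3349411  0.17928161] [ 0.18827159  0.98211539 -0.00101832 -0.00146131] [ 4.15478647e-01  1.92811198e-01  1.78685241e+00 -1.44500504e-05
  1.16549128e+00 -7.76507407e-01] [-1.07377643 -0.45920447 -1.83392596] 0.4508778396714089
```

View pics/side7c.png

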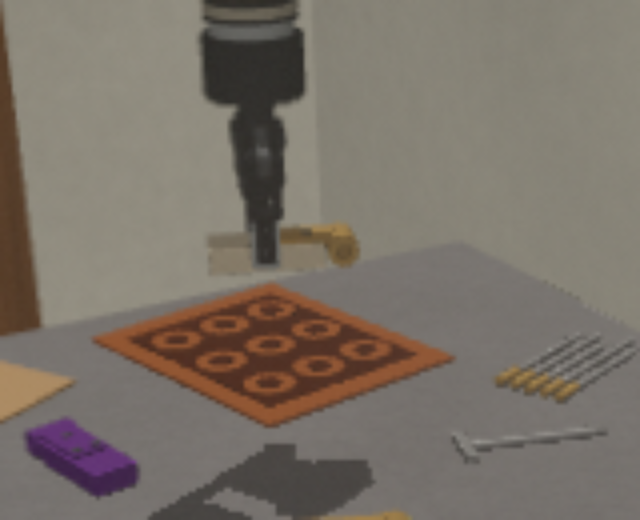

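View pics/wrist7.png

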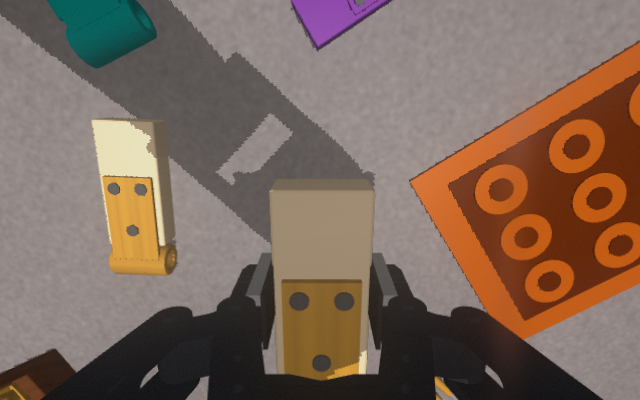

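The batten is held roughly level. Next I'll measure its pose in the tool frame.

```bash
cat >> h.py <<'E'
from scipy.spatial.transform import Rotation as Ro
def batten(c,s):
    T=Ro.from_quat(s['tcp_rot']); 
    m=np.zeros(c['z_map'].shape,bool); m[150:376,240:400]=1
    P=world(c,m); L=T.inv().apply(P-s['eef_pos'])   # tool frame
    L=L[(abs(L[:,1])<.024)&(L[:,2]<.012)&(L[:,2]>-.04)]
    return L
E
python3 - <<'E'
from h import *
s=get_state(); c=cam('wrist'); L=batten(c,s)
print(len(L),L.min(0),L.max(0))
# wood top: rear region x>~0.02 tool (tool x points to camera/rear)
for lo,hi in [(-.06,-.02),(-.02,0),(0,.02),(.02,.03),(.03,.046)]:
    q=L[(L[:,0]>lo)&(L[:,0]<hi)]; print(lo,hi,len(q),np.percentile(q[:,2],[2,10,50,90,98]).round(4) if len(q) else '')
q=L[(L[:,0]>.024)&(L[:,2]<np.median(L[(L[:,0]>.024),2])+.002)&(abs(L[:,1])<.018)]
A=np.c_[q[:,:2],np.ones(len(q))]; print('plane',np.linalg.lstsq(A,q[:,2],rcond=None)[0])
q=L[(L[:,0]>.015)&(L[:,2]<np.median(L[(L[:,0]>.024),2])+.004)]
r=cv2.minAreaRect((q[:,:2]*1000).astype(np.float32)); print(r, np.percentile(q[:,0],99.8),np.percentile(q[:,1],[.3,99.7]))
E
```

```text
21694 [-0.04135162 -0.02398863 -0.03999966] [0.04366502 0.02398876 0.00229502]
-0.06 -0.02 3395 [-0.0216 -0.021  -0.0201 -0.0171 -0.0164]
-0.02 0 4522 [-0.0388 -0.0293 -0.0202 -0.0174 -0.0165]
0 0.02 6742 [-0.0389 -0.0359 -0.018  -0.0166 -0.0137]
0.02 0.03 2458 [-0.0184 -0.018  -0.0172 -0.0165 -0.016 ]
0.03 0.046 4577 [-0.0184 -0.0179 -0.017  -0.0074 -0.0008]
plane [ 0.013404    0.00025398 -0.01765662]
((29.31690788269043, 0.9236507415771484), (28.654630661010742, 40.1690788269043), 0.11831633746623993) 0.04342203679333522 [-0.01890922  0.02060538]
```

Call:
{"api": "jog_arm", "payload": {"commands": "0.002 -0.03 0 0 0 0.04; 0.005 -0.08 0 0 0 0.1; 0.008 -0.13 0 0 0 0.16; 0.011 -0.18 0 0 0 0.22; 0.015 -0.23 0 0 0 0.28; 0.018 -0.28 0 0 0 0.34; 0.021 -0.33 0 0 0 0.4; 0.024 -0.37 -0.01 0 0 0.44; 0.027 -0.4 -0.03 0 0 0.4625; 0.027 -0.415 -0.045 0 0 0.4625; 0.027 -0.419 -0.054 0 0 0.4625; 0.027 -0.419 -0.054 0 0 0.4625; 0.027 -0.419 -0.054 0 0 0.4625; 0.027 -0.419 -0.054 0 0 0.4625"}}

```text
time: 17.05
eef_pos: [0.5379, -0.0829, 0.1282]
tcp_rot: [-0.042, 0.999, -0.0, 0.001]
contact_force: [0.3, -0.2, -1.6]
opening: 0.45
```

```bash
python3 - <<'E'
from h import *
s=get_state(); print(s['time'],s['eef_pos'],s['tcp_rot'],s['qpos'],s['contact_force'],s['opening'])
for n in ['side','scene','wrist']: cam(n,n+'8')
a=cv2.imread('pics/side8.png')[110:250,310:430]; b=cv2.imread('pics/scene8.png')[130:290,190:370]
cv2.imwrite('pics/s8.png',np.hstack([cv2.resize(a,(400,467),interpolation=cv2.INTER_CUBIC)[:467],cv2.resize(b,(400,356),interpolation=cv2.INTER_CUBIC) .repeat(1,0) if 0 else cv2.copyMakeBorder(cv2.resize(b,(400,356),interpolation=cv2.INTER_CUBIC),0,111,0,0,cv2.BORDER_CONSTANT)]))
E
```

```text
17.05 [ 0.53788453 -0.08292713  0.1281829 ] [-4.24047135e-02  9.99100216e-01 -2.32436045e-04  7.38467169e-04] [-3.39498994e-01  1.09338832e-01  1.98316631e+00  1.37466944e-04
  1.04754373e+00 -1.99519881e+00] [ 0.28399177 -0.20017057 -1.62468864] 0.45014791781694974
```

View pics/s8.png

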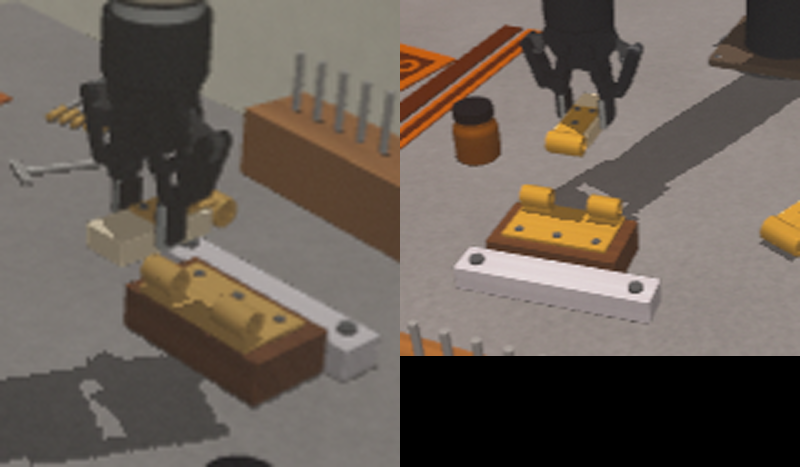

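View pics/wrist8.png

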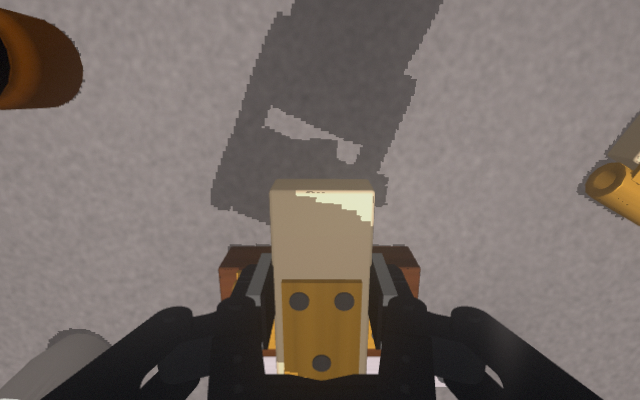

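```bash
cat >> h.py <<'E'
def rel(n, zb):
    """points in frame with rail yaw, centred at predicted bore; rail knuckles and batten"""
    c=cam(n); m=np.zeros(c['z_map'].shape,bool)
    if n=='scene': m[150:260,220:340]=1
    else: m[120:250,300:430]=1
    P=world(c,m); a=np.deg2rad(4.8)
    R=np.array([[np.cos(a),np.sin(a),0],[-np.sin(a),np.cos(a),0],[0,0,1]])
    return c,(P-[.5938,-.0786,.060])@R.T
E
python3 - <<'E'
from h import *
for n in ['scene','side']:
    c,L=rel(n,0)
    L=L*1000
    k=L[(L[:,2]>-8)&(L[:,2]<20)&(abs(L[:,0])<35)&(abs(L[:,1])<75)]
    print(n,'rail kn',len(k),'top z',np.percentile(k[:,2],99).round(1))
    for sgn in (1,-1):
        q=k[k[:,1]*sgn>0]; print('  y',np.percentile(q[:,1],[1,99]).round(1),'x',np.percentile(q[:,0],[1,50,99]).round(1), 'topx',np.median(q[q[:,2]>np.percentile(q[:,2],85),0]).round(1))
    # batten
    b=L[(L[:,2]>50)&(L[:,2]<95)&(L[:,0]>-15)&(abs(L[:,1])<30)]
    print(' batten kn n',len(b),'y',np.percentile(b[:,1],[1,99]).round(1),'x',np.percentile(b[:,0],[1,50,99]).round(1),'z',np.percentile(b[:,2],[1,50,99]).round(1))
    t=b[b[:,2]>np.percentile(b[:,2],85)]; print(' topx',np.median(t[:,0]).round(1))
    np.save(f'L_{n}.npy',L)
E
```

```text
scene rail kn 286 top z 13.5
  y [23.9 58.3] x [-5.2 10.6 15.8] topx 5.1
  y [-57.7 -22.9] x [-3.6 10.4 16. ] topx 3.9
 batten kn n 237 y [-17.3  22.1] x [-14.1  11.1  18.3] z [67.6 84.7 90.3]
 topx 4.1
side rail kn 260 top z 13.9
  y [19.  55.1] x [-13.1  -6.2   9.3] topx -1.5
  y [-62.7 -26.5] x [-12.5  -6.3   9.7] topx -2.5
 batten kn n 83 y [-23.1  -8.1] x [-14.6  -1.2  13. ] z [67.  81.5 90.5]
 topx 2.0
```

```bash
cat >> h.py <<'E'
from scipy.optimize import least_squares
def cyl(q,r=12.,x0=None):
    """fit axis along y; returns x,z, slope dx/dy, dz/dy ; q in mm"""
    ym=q[:,1].mean()
    f=lambda p: np.hypot(q[:,0]-p[0]-p[2]*(q[:,1]-ym),q[:,2]-p[1]-p[3]*(q[:,1]-ym))-r
    s=least_squares(f,list(x0)+[0,0],loss='soft_l1',f_scale=.7)
    return s.x.round(3),ym.round(1),np.median(abs(s.fun)).round(2),len(q)
E
python3 - <<'E'
from h import *
for n in ['scene','side']:
    L=np.load(f'L_{n}.npy'); bx={'scene':4,'side':-3}[n]
    q=L[(L[:,2]>-3)&(L[:,2]<15)&(abs(L[:,0]-bx)<16)&(abs(L[:,1])<62)]
    print(n,'rail',cyl(q,x0=(bx,0)))
    q=L[(L[:,2]>50)&(L[:,2]<95)&(L[:,0]>bx-4)&(abs(L[:,1])<30)]
    print(n,'batten',cyl(q,x0=(bx,79)))
E
```

```text
scene rail (array([ 2.585e+00, -3.220e-01,  5.000e-03, -2.000e-03]), np.float64(1.9), np.float64(0.96), 246)
scene batten (array([ 4.9490e+00,  7.7715e+01, -2.5000e-02, -1.3000e-02]), np.float64(3.2), np.float64(0.82), 172)
side rail (array([ 0.367, -0.314, -0.005,  0.006]), np.float64(-9.8), np.float64(1.12), 212)
side batten (array([-4.5800e-01,  7.7433e+01, -1.3100e-01,  5.8000e-02]), np.float64(-18.5), np.float64(1.98), 62)
```

Scene camera check: relative to the rail bore, the batten knuckle sits about +2 mm in x, +1.8 mm in y and +78 mm in z. Correcting while descending part way.

Call:
{"api": "jog_arm", "payload": {"commands": "-0.0016 -0.0018 -0.01 0 0 0; -0.0016 -0.0018 -0.025 0 0 0; -0.0016 -0.0018 -0.04 0 0 0; -0.0016 -0.0018 -0.048 0 0 0; -0.0016 -0.0018 -0.05 0 0 0; -0.0016 -0.0018 -0.05 0 0 0; -0.0016 -0.0018 -0.05 0 0 0"}}

```text
time: 18.18
eef_pos: [0.5363, -0.0855, 0.078]
tcp_rot: [-0.042, 0.999, -0.0, 0.001]
contact_force: [-0.1, 0.8, -1.4]
opening: 0.452
```

```bash
cat > chk.py <<'E'
from h import *
import sys
zb=float(sys.argv[1])
s=get_state(); print(s['time'],s['eef_pos'].round(4),s['tcp_rot'].round(4),s['contact_force'].round(1),s['opening'].round(3))
for i in range(2):
    c,L=rel('scene',0); L=L*1000
    q=L[(L[:,2]>-3)&(L[:,2]<15)&(abs(L[:,0]-4)<16)&(abs(L[:,1])<62)&(abs(L[:,1])>24.5)]
    print('rail',cyl(q,x0=(3,0)),'y',[np.percentile(L[(L[:,2]>2)&(L[:,2]<14)&(abs(L[:,0]-4)<14)&(L[:,1]*g>22 if abs(zb)<20 else L[:,1]*g>0)&(abs(L[:,1])<65),1],[1,99]).round(1) for g in (1,-1)])
    q=L[(abs(L[:,2]-zb)<13)&(L[:,0]>0)&(L[:,0]<18)&(abs(L[:,1])<22.5)]
    print('batten',cyl(q,x0=(4,zb)),'y',np.percentile(q[:,1],[1,99]).round(1))
cv2.imwrite(f'pics/{sys.argv[2]}.png',cv2.resize(c['frame'][170:280,200:340,::-1],None,fx=5,fy=5,interpolation=cv2.INTER_CUBIC))
c=cam('side'); cv2.imwrite(f'pics/{sys.argv[2]}s.png',cv2.resize(c['frame'][140:250,310:430,::-1],None,fx=5,fy=5,interpolation=cv2.INTER_CUBIC))
E
python3 chk.py 28 c9
```

```text
Traceback (most recent call last):
  File "chk.py", line 4, in <module>
    s=get_state(); print(s['time'],s['eef_pos'].round(4),s['tcp_rot'].round(4),s['contact_force'].round(1),s['opening'].round(3))
                                                                                                           ^^^^^^^^^^^^^^^^^^
AttributeError: 'float' object has no attribute 'round'
```

```bash
sed -i "s/s\['opening'\].round(3)/s['opening']/" chk.py; python3 chk.py 28 c9
```

```text
18.175 [ 0.5363 -0.0855  0.078 ] [-4.190e-02  9.991e-01 -3.000e-04  6.000e-04] [-0.1  0.8 -1.4] 0.45221545960051995
rail (array([ 2.859e+00, -4.210e-01,  9.000e-03,  2.000e-03]), np.float64(2.8), np.float64(1.05), 230) y [array([23.1, 57.9]), array([-57.1, -22.9])]
batten (array([ 3.4060e+00,  2.7587e+01, -1.4000e-02,  1.9000e-02]), np.float64(0.3), np.float64(1.01), 155) y [-20.2  19.1]
rail (array([ 2.637, -0.174,  0.009, -0.005]), np.float64(3.4), np.float64(0.95), 226) y [array([23.5, 57.9]), array([-57.5, -23.2])]
batten (array([ 3.218e+00,  2.742e+01, -1.400e-02,  1.700e-02]), np.float64(0.7), np.float64(1.02), 155) y [-20.3  19.7]
```

View pics/c9.png

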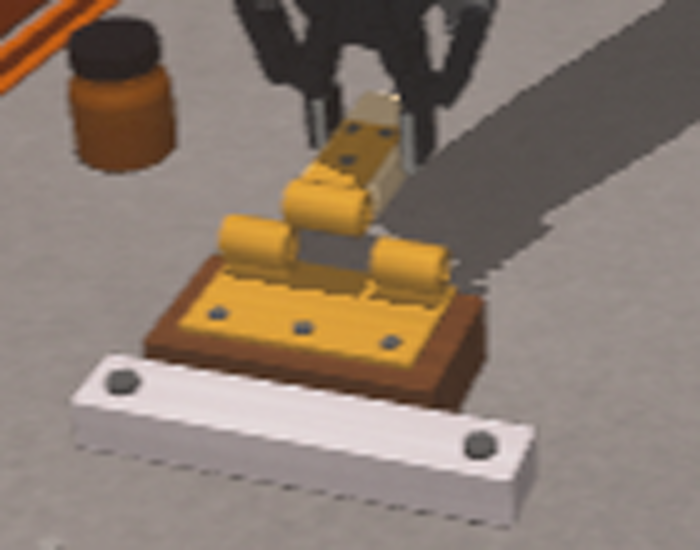

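View pics/c9s.png

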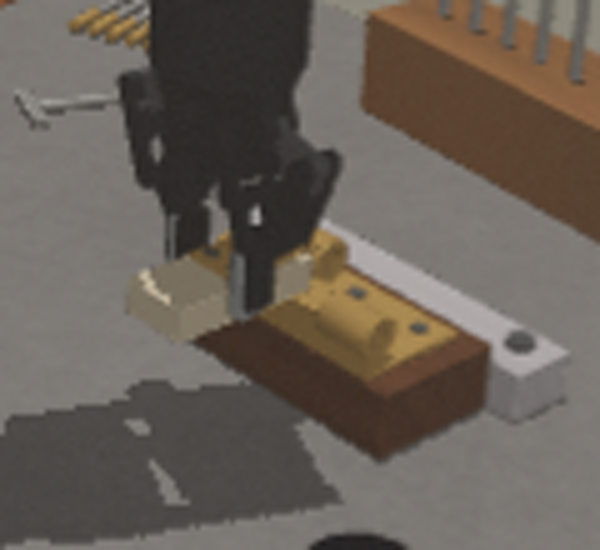

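Now +0.5 mm in x, -0.6 mm in y and 28 mm above, with the batten yawed about 1° CCW of the rail. The final descent includes small corrections.

Call:
{"api": "jog_arm", "payload": {"commands": "-0.0005 0.001 -0.002 0 0 -0.01; -0.0005 0.001 -0.008 0 0 -0.01; -0.0005 0.001 -0.014 0 0 -0.01; -0.0005 0.001 -0.02 0 0 -0.01; -0.0005 0.001 -0.025 0 0 -0.01; -0.0005 0.001 -0.028 0 0 -0.01; -0.0005 0.001 -0.028 0 0 -0.01; -0.0005 0.001 -0.028 0 0 -0.01; -0.0005 0.001 -0.028 0 0 -0.01"}}

```text
time: 19.45
eef_pos: [0.5355, -0.0844, 0.0496]
tcp_rot: [-0.037, 0.999, -0.0, 0.0]
contact_force: [0.5, 1.0, -1.1]
opening: 0.448
```

```bash
python3 chk.py 0 c10; python3 - <<'E'
from h import *
print(get_state()['wrist_torque'])
c=cam('wrist','wrist10')
for d in cut_out('wrist','stop')+cut_out('wrist','rail'): print(d['conf'],d['box'])
E
```

```text
19.45 [ 0.5355 -0.0844  0.0496] [-3.680e-02  9.993e-01 -1.000e-04  3.000e-04] [ 0.5  1.  -1.1] 0.4482606210658373
rail (array([ 2.872e+00, -3.440e-01,  4.000e-03, -1.000e-03]), np.float64(3.1), np.float64(0.88), 227) y [array([23.3, 57.9]), array([-57.7, -22.9])]
batten (array([ 2.694, -0.905,  0.003,  0.005]), np.float64(0.8), np.float64(0.82), 142) y [-20.1  19.8]
rail (array([ 2.491, -0.232,  0.011, -0.   ]), np.float64(3.2), np.float64(1.12), 234) y [array([22.8, 57.6]), array([-57.8, -22.9])]
batten (array([ 2.844, -0.781,  0.025,  0.027]), np.float64(0.7), np.float64(0.8), 147) y [-20.6  19.3]
[-0.0432302   0.04369666 -0.00315774]
0.72 [324.9, 348.6, 268.7, 97.9]
```

View pics/c10.png

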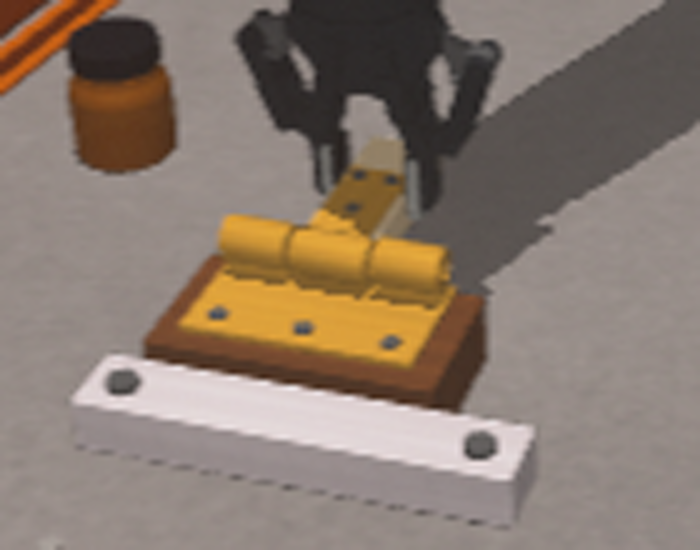

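View pics/c10s.png

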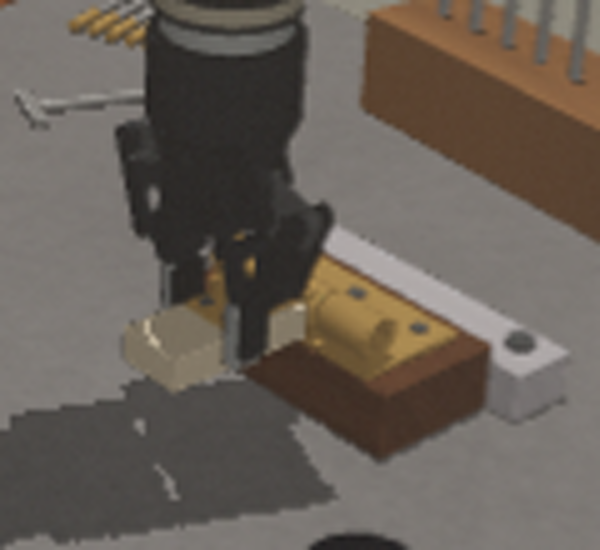

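View pics/wrist10.png

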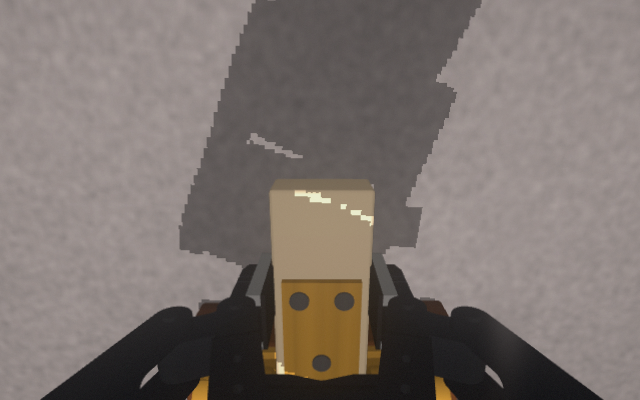

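Call:
{"api": "jog_arm", "payload": {"commands": "0.0002 0.0004 0.0005 0 0 0.003; 0.0002 0.0004 0.0005 0 0 0.003; 0.0002 0.0004 0.0005 0 0 0.003; 0.0002 0.0004 0.0005 0 0 0.003"}}

```text
time: 20.25
eef_pos: [0.5354, -0.084, 0.0498]
tcp_rot: [-0.038, 0.999, 0.0, -0.0]
contact_force: [0.3, 0.4, -1.9]
opening: 0.45
```

```bash
python3 chk.py 0 c11
```

```text
20.25 [ 0.5354 -0.084   0.0498] [-0.0383  0.9993  0.     -0.    ] [ 0.3  0.4 -1.9] 0.45044043251195576
rail (array([ 2.666e+00, -1.700e-02,  0.000e+00,  2.000e-03]), np.float64(3.2), np.float64(0.95), 229) y [array([22.5, 57.5]), array([-56.6, -23. ])]
batten (array([ 2.705, -0.887,  0.023, -0.021]), np.float64(1.3), np.float64(0.86), 146) y [-21.7  21.4]
rail (array([ 2.697e+00, -1.910e-01,  3.000e-03, -2.000e-03]), np.float64(2.8), np.float64(1.09), 231) y [array([22.9, 57.3]), array([-56.9, -22.7])]
batten (array([ 2.502, -0.701, -0.004,  0.023]), np.float64(1.4), np.float64(1.06), 141) y [-19.1  21. ]
```

Call:
{"api": "jog_arm", "payload": {"commands": "0.0004 -0.0001 0.0004 0 0 0; 0.0004 -0.0001 0.0004 0 0 0; 0.0004 -0.0001 0.0004 0 0 0; 0.0004 -0.0001 0.0004 0 0 0; 0.0004 -0.0001 0.0004 0 0 0"}}

```text
time: 21.02
eef_pos: [0.5358, -0.0841, 0.0502]
tcp_rot: [-0.038, 0.999, 0.0, -0.0]
contact_force: [0.1, 0.0, -1.8]
opening: 0.448
```

```bash
python3 chk.py 0 c12; python3 -c "
from h import *
print(get_state()['contact_force'],get_state()['dq'].round(4))
ctrl.sign_off()"
```

```text
21.025 [ 0.5358 -0.0841  0.0502] [-0.0383  0.9993  0.     -0.    ] [ 0.1  0.  -1.8] 0.4476614588506341
rail (array([ 2.754e+00, -1.180e-01, -2.000e-03,  5.000e-03]), np.float64(2.9), np.float64(0.92), 226) y [array([23.7, 58. ]), array([-57.5, -23.2])]
batten (array([ 3.259, -0.035,  0.016, -0.   ]), np.float64(1.3), np.float64(0.98), 149) y [-19.9  20.8]
rail (array([ 2.59e+00, -4.58e-01,  4.00e-03, -2.00e-03]), np.float64(2.5), np.float64(1.1), 231) y [array([23. , 57.7]), array([-57.3, -23. ])]
batten (array([ 3.007e+00, -4.020e-01,  1.200e-02, -3.000e-03]), np.float64(1.1), np.float64(0.82), 145) y [-19.3  20.5]
[-0.20227928  0.21374106 -1.58909774] [ 0.0005 -0.0007 -0.0018  0.0018 -0.0008 -0.    ]
the job is handed in; nothing more can be done
```

I slid the rail flush against the stop, gripped the smaller pale batten, and held its knuckle between the rail's two knuckles. I handed the job in at about 21 s of the 66 s allowed, still holding it.

- **Rail:** I pushed it with the open fingers on its front face, without lifting, to about 22 N against the stop. The wrist camera then put its origin 59.6 mm from the stop's (60 nominal), parallel to within about 0.3° and about 16 mm off the stop's middle.
- **Alignment:** the last scene-camera fits put the batten's bore within about 0.5 mm in x and z, and 0.5 mm in y, of the rail's bore. The axes are parallel to within about 1°.
- **Hanging free:** the tool force was only about 1.6 N downward, roughly the batten's own weight, with about 0.2 N sideways. That points to no contact with the rail.
- **Disagreement:** my last wrist-camera estimate, made before the rail filled the view, put the batten about 0.8 mm nearer the robot in x than the scene camera did. Either figure is inside the roughly 2 mm clearance of the pin in its holes.

I didn't touch the pin, maul or jar.

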